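# Push the tip box home down the loading lane

### The job

Without gripping or lifting it, line up the pipette tip box with the fingertips and push it down the loading lane between the two guide rails until it sits fully home, flat against the end stop. Neither the box nor the robot may touch either rail. Leave the other things on the bench where they are.

Things in the scene. Friction and masses are not known exactly. Their poses are not given: they have to be found in the camera images.
- lane: Loading lane fixed to the bench: painted grey plate with two guide rails and an end stop. Origin at bench level on the centre line, z up. +x is the push direction, +y is left looking along the push. Plate: x -245 to 185 mm, y -110 to 110 mm, top 4 mm above the origin. The part with x below -30 mm is open, free of rails.
- lane_dock (a point): Point on the plate (lane x = 106 mm, y = 0, 4 mm above the bench), under the centre of the box when it is fully home; axes as the lane's.
- lane_stop (a point): Middle of the end stop's flat face at its foot (lane x = 170 mm). The stop is a dark cross bar 126 mm wide, 30 mm high above the plate, fixed and rigid; behind it a white reader housing, 62 mm high, at lane x = 183 to 253 mm.
- rail_left: Left guide rail, a plain steel bar 200 mm long (lane x = -30 to 170 mm), 8 mm thick, its top 22 mm above the bench. Origin at the middle of its underside, x along the lane. Its inner face is at lane y = +55 mm. It has low dark feet on the outside.
- rail_right: Right guide rail, the same, inner face at lane y = -55 mm: the lane is 110 mm wide between the rails, 12 mm more than the box on each side.
- tip_box: Pipette tip box: closed, 128 mm long (x), 86 mm wide (y), 62 mm high, straight sides, grey below, fixed clear lid; 0.18 to 0.37 kg. Origin at the centre of its underside. Starts on the open end of the plate, before the rails, up to 30 mm off the centre line and turned up to 0.22 rad, long side roughly along the lane. Slides with ordinary friction.
- jar: Bystander: a small closed jar, 48 mm across, 70 mm high. Origin at the centre of its underside.
- reagent: Bystander: an amber bottle, 48 mm across, 85 mm high. Origin at the centre of its underside.
- beaker: Bystander: a small open cup, 56 mm across, 60 mm high. Origin at the centre of its underside.
- tube_rack: Bystander: a black rack of capped tubes, 130 x 70 x 80 mm. Origin at the centre of its underside.
- plates: Bystander: a stack of three flat well plates, 128 x 86 x 40 mm. Origin at the centre of its underside.
- vial: Bystander: a small capped vial, 24 mm across, 45 mm high, standing on the lane's plate outside the right rail. Origin at the centre of its underside.
- marker: Bystander: a marker pen lying flat, 130 x 14 x 14 mm. Origin at the centre of its underside.
There are look-alikes about, which are no part of the job. Leave any brown, purple or yellow look-alike of the tip_box alone.

How it is judged:
By the outcome, as a careful person would: the job done as asked, in the order asked, and still so for the second after the job is handed in, with the robot touching nothing.
It also fails if it takes over 58 s, if anything falls off the work surface, if the arm or the gripper's body presses on something with over 40 N, if the wrist force passes 120 N, or if a joint passes its speed limit or range.

### The arm

A 6-joint arm with a two-finger parallel gripper is mounted at the origin on the work surface. World frame = base frame: x ahead of the robot, y to its left, z up, the work surface at z = 0. Lengths are in m, angles in rad, forces in N, time in s.
With the tool pointing down it reaches from about 0.425 to 0.95 m from the base axis. Payload 3.5 kg.
Tool frame: the origin (TCP) lies midway between the tips of the shut fingers; the grasp point (between the pads) lies 19 mm behind it; z points along the fingers, y is the line along which they close (so a half turn about z gives the same grasp; the last joint's range is limited). The gripper opens to 85 mm and grips with 20 to 120 N. Pads are 22 mm wide; open, the fingers measure 114 mm over their backs; the gripper's body (76 mm by 85 mm) begins 54 mm behind the grasp point. The pads swing forward as they close: fully open they stand 13 mm farther back than shut.
Start: joints at [-1.294, 0.286, 1.577, -0, 1.279, -0.15], TCP at [0.279, -0.614, 0.201] pointing down, gripper open.
Joint ranges: [-2.77, 2.77], [-0.9, 2.22], [0.21, 2.48], [-1.53, 4.67], [0.24, 2.81], [-2.84, 2.84]. Speed limits (rad/s): [2.79, 2.79, 3.14, 3.14, 3.14, 3.14].

### API

Orientations are given as a unit quaternion [x, y, z, w].
In Python, from plant import get_state, read_camera, ctrl gives the robot as it stands.
- The arm moves only by the shell command python3 -m crank 'ROWS' [FORCE]. ROWS is JSON, a list of rows, each a list of 3 entries, a list of its own where there are three numbers: the shift along the tool's x, y, z in mm, then the turn about the tool's z in degrees, then the closure in counts, from 0 (fully open) to 255 (shut). In form: [[[tx, ty, tz], yaw, claw], ...]. A call has 1 to 10 rows; each row is the pose to reach, as a shift and turn from the pose commanded when the call began, along the tool's axes at that moment; what a row does not reach only later rows make up. A row lasts 1/10 s, in which the tool goes at most 50 mm and 8.59 degrees, less where a joint would pass 70% of its speed; a pose out of reach is approached as far as the arm can. A call with a gripper value outside its range is refused whole. The fingers move at their own pace and stop on an object; FORCE is the grip in N (left out, the last holds). Time passes only in rows, so rows that repeat a pose let the fingers close. It gives the time, the measured TCP pose, the force, the opening and the grip force at its end, in the units of the state.
- get_state(): the state, without advancing time (a new reading comes with each control period).
- read_camera(name): name is "side" or "top"; returns a dict with "frame" (400x640x3 uint8, blue, green, red), "range_z" (400x640 float32, m along the optical axis (not along the pixel's ray), 0 where there is no reading), "vfov" (degrees; the focal length in pixels is half the picture's height over the tangent of half this angle, whatever the lens; pixels are square), "cx", "cy" (the principal point, pixels), "k1" (the pictures are not rectified: a ray, as slopes to the right and down, at radius r is drawn at 1 + k1 r^2 times it, then the intrinsics apply), "origin" and "orientation" of the camera in the world. Camera axes: x right, y down, z forward; pixel columns grow to the right and rows downward; lengths in m; the calibration is good to about 2 mm. A picture is of the moment at which its call begins.
- ctrl.sign_off(): hands the job in; it is judged then, once.
The state is a dict: "time": time; "qpos": joint angles; "dq": joint speeds; "joint_efforts": joint torques, N m; "eef_pos": TCP position; "tcp_rot": TCP orientation; "contact_force": force on the tool from outside, world axes, zero at the start; "wrist_torque": the same for the moment, N m; "opening": opening from 0.0 (shut) to 1.0 (fully open); "finger_force": force on a finger pad.
Only numpy, scipy, OpenCV 4.12 (cv2) and the standard library are available. Lean on these libraries where they do the work, as an engineer would, in place of code of your own. Each camera call takes 0.05 s, during which the arm holds its last target. There are 200 camera calls.

## Working session

There is one attempt and no reset: what is moved stays moved. The work goes in short steps, Python scripts to look and compute and a shell command to move; the robot and the scene stay as the last step left them, time stands still between calls to the robot, and variables do not carry over. Pictures are saved under pics/ and viewed, at most 13 in all, crops included, and the job is handed in when it is done.

```bash
mkdir -p pics; cat > h.py <<'E'
import numpy as np,cv2,pickle
from plant import get_state,read_camera,ctrl
from scipy.spatial.transform import Rotation as R
def K(c):
    f=200/np.tan(np.radians(c["vfov"])/2); return f
def ray(c,u,v):
    f=K(c); d=np.array([(u-c["cx"])/f,(v-c["cy"])/f]); s=d.copy()
    for _ in range(20): s=d/(1+c["k1"]*(s@s))
    return np.array([s[0],s[1],1.])
def px2w_z(c,u,v,z):
    r=R.from_quat(c["orientation"]).apply(ray(c,u,v)); o=np.array(c["origin"])
    return o+r*(z-o[2])/r[2]
def px2w(c,u,v):
    return np.array(c["origin"])+R.from_quat(c["orientation"]).apply(ray(c,u,v)*c["range_z"][int(v),int(u)])
E
python3 - <<'E'
from h import *
for n in("top","side"):
    c=read_camera(n); cv2.imwrite(f"pics/{n}0.png",c["frame"]); pickle.dump(c,open(n+"0.pkl","wb"))
    print(n,{k:v for k,v in c.items() if k not in("frame","range_z")})
print(get_state())
E
```

```text
top {'vfov': 43.294101104201204, 'cx': 327.13099075874504, 'cy': 194.0260971362821, 'k1': -0.01210121944848592, 'origin': array([0.40663466, 0.17721919, 1.15282603]), 'orientation': array([ 0.71128646, -0.70109082,  0.04519309, -0.02237885])}
side {'vfov': 48.647374835345246, 'cx': 326.48649948551093, 'cy': 200.09127543323993, 'k1': -0.05556549127284613, 'origin': array([0.11321841, 0.86835495, 0.95055419]), 'orientation': array([-0.24991596,  0.9015535 , -0.34270406,  0.08542376])}
{'time': 0.1, 'qpos': array([-1.29400698e+00,  2.87111968e-01,  1.57805100e+00,  7.79494052e-06,
        1.27862003e+00, -1.49980004e-01]), 'dq': array([-0.0010853 , -0.00292426, -0.00159964,  0.00062663, -0.00221431,
        0.00040614]), 'joint_efforts': array([ 1.20005880e-03, -4.07293653e+01, -2.93699473e+01, -1.56784427e-04,
        3.44822089e-03, -1.69129287e-06]), 'eef_pos': array([ 0.27925971, -0.61378571,  0.20015127]), 'tcp_rot': array([ 9.77319397e-01,  2.11767789e-01, -6.56689942e-05, -1.09320859e-03]), 'contact_force': array([-0.9421419 ,  0.25341801,  0.16366452]), 'wrist_torque': array([-0.01263278,  0.00506482,  0.01322097]), 'finger_force': 0.0, 'opening': 1.00037005585366}
```

View pics/top0.png

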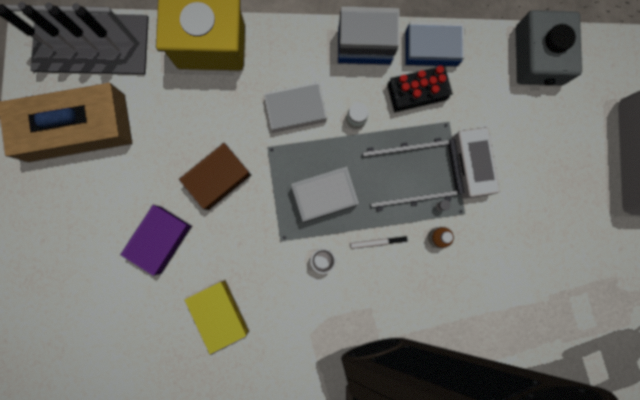

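View pics/side0.png

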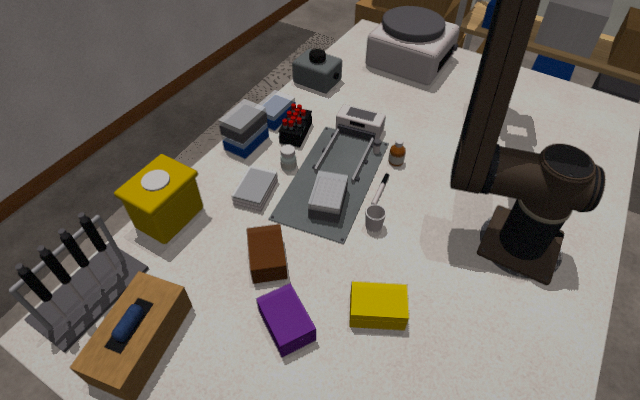

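Top view: the plate has corners at about (270,147), (448,124), (464,213) and (283,239). The tip box is at (323,194), and the rails run to the stop at (460,165). I'll enlarge the picture to get the edges.

```bash
python3 - <<'E'
from h import *
c=pickle.load(open("top0.pkl","rb"))
im=c["frame"][110:255,262:500]
cv2.imwrite("pics/crop0.png",cv2.resize(im,None,fx=3.3,fy=3.3,interpolation=cv2.INTER_CUBIC))
for p in [(270,147),(448,124),(464,213),(283,239)]: print(p,px2w_z(c,*p,.004).round(3))
for p in [(323,190),(357,115),(322,262),(295,105),(420,85)]: print(p,px2w(c,*p).round(3))
E
```

```text
(270, 147) [0.624 0.274 0.004]
(448, 124) [ 0.686 -0.14   0.004]
(464, 213) [ 0.478 -0.175  0.004]
(283, 239) [0.413 0.24  0.004]
(323, 190) [0.52  0.152 0.067]
(357, 115) [0.687 0.079 0.069]
(322, 262) [0.363 0.15  0.006]
(295, 105) [0.714 0.217 0.041]
(420, 85) [ 0.757 -0.06   0.071]
```

View pics/crop0.png

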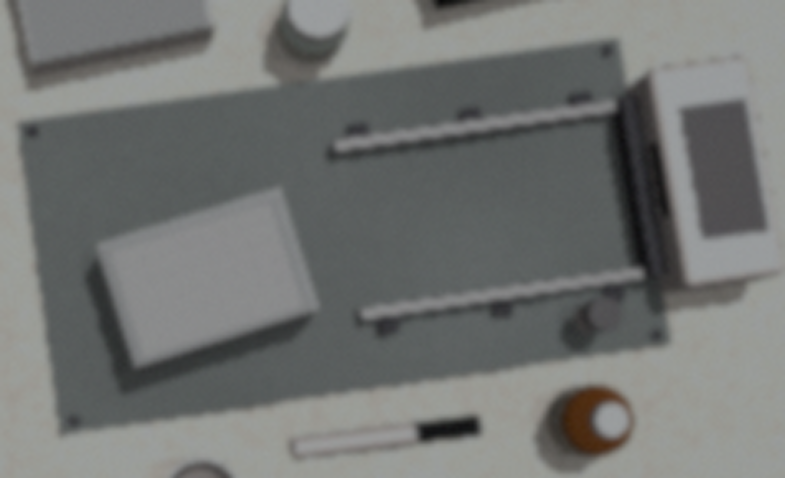

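The crop shows the plate corners at (20,122), (618,41), (668,342) and (62,434). The box lid corners are at (97,243), (279,189), (318,308) and (136,367). The rail inner edges run from about (335,152) to (613,109) and from (362,309) to (643,268).

```bash
cat >> h.py <<'E'
def fit(pw,model):
    pw=np.array(pw)[:,:2];m=np.array(model,float);a=pw-pw.mean(0);b=m-m.mean(0)
    th=np.arctan2((b[:,0]*a[:,1]-b[:,1]*a[:,0]).sum(),(b*a).sum())
    r=np.array([[np.cos(th),-np.sin(th)],[np.sin(th),np.cos(th)]])
    t=pw.mean(0)-r@m.mean(0); return t,th,np.linalg.norm(pw-(m@r.T+t),axis=1)
BOX=[(-.064,.043),(.064,.043),(.064,-.043),(-.064,-.043)]
PL=[(-.245,.11),(.185,.11),(.185,-.11),(-.245,-.11)]
def w2l(L,p):
    t,th=L; c,s=np.cos(th),np.sin(th); return np.array([[c,s],[-s,c]])@(np.array(p)[:2]-t)
def l2w(L,p):
    t,th=L; c,s=np.cos(th),np.sin(th); return np.array([[c,-s],[s,c]])@np.array(p)+t
E
python3 - <<'E'
from h import *
c=pickle.load(open("top0.pkl","rb"))
g=lambda x,y,z:px2w_z(c,262+x/3.3,110+y/3.3,z)
t,th,r=fit([g(*p,.004) for p in[(20,122),(618,41),(668,342),(62,434)]],PL);print(t,th,r.round(4))
L=(t,th)
for p in[(335,152),(613,109),(362,309),(643,268)]: print(w2l(L,g(*p,.022)).round(4))
b,bh,r=fit([g(*p,.066) for p in[(97,243),(279,189),(318,308),(136,367)]],BOX);print(b,bh,r.round(4),w2l(L,b),bh-th)
print("stop",w2l(L,g(612,100,.034)),w2l(L,g(640,285,.034)))
pickle.dump((L,b,bh),open("L.pkl","wb"))
s=get_state();x=R.from_quat(s["tcp_rot"]).as_matrix();print(x.round(3))
print("side stuff")
c=pickle.load(open("side0.pkl","rb"))
im=c["frame"][120:245,265:415];cv2.imwrite("pics/crop1.png",cv2.resize(im,None,fx=4.5,fy=4.5,interpolation=cv2.INTER_CUBIC))
E
```

```text
[0.55430901 0.02107907] -1.412086206990858 [0.0021 0.002  0.0031 0.0013]
[-0.0302  0.0547]
[0.1667 0.0576]
[-0.0284 -0.0553]
[ 0.1686 -0.0551]
[0.51160923 0.14749846] -1.251302037303447 [0.0012 0.0023 0.0019 0.0015] [-0.13157902 -0.02218321] 0.16078416968741105
stop [0.16339505 0.06199762] [ 0.16093668 -0.06700633]
[[ 0.91   0.414 -0.001]
 [ 0.414 -0.91   0.002]
 [ 0.    -0.002 -1.   ]]
side stuff
```

View pics/crop1.png

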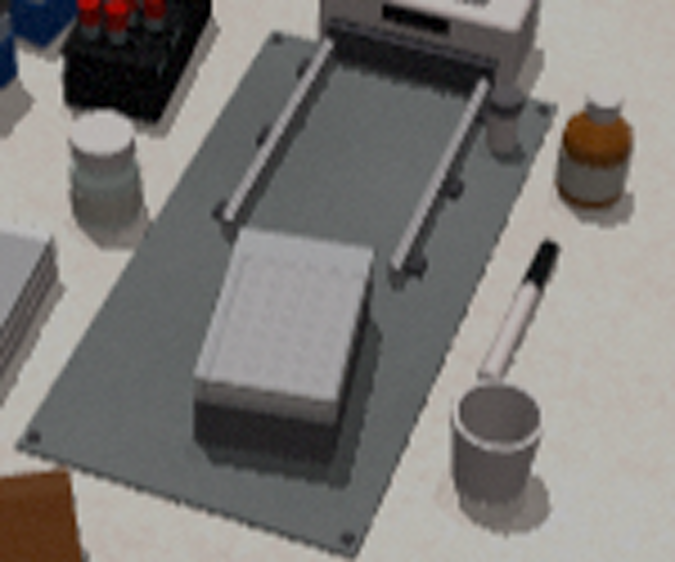

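The side crop agrees: the box is on the open end of the plate, with its near bottom edge at about (265,455) and free space around it. The lane origin is (0.554, 0.021) with heading -1.412. The box is at lane (-132, -22) mm, turned +0.16 rad.

Plan:
1. Push the box's right side with two spread fingers along lane +y, which squares and centres it.
2. Push from behind with two fingers.

```bash
python3 -m crank '[[[385,-320,0],15,0],[[385,-320,0],15,0],[[385,-320,0],15,0],[[385,-320,0],15,0],[[385,-320,0],15,0],[[385,-320,0],15,0],[[385,-320,0],15,0],[[385,-320,0],15,0],[[385,-320,0],15,0],[[385,-320,0],15,0]]'
cat > go.py <<'E'
import sys;from h import *
L,b,bh=pickle.load(open("L.pkl","rb"));s=get_state();M=R.from_quat(s["tcp_rot"]).as_matrix();p=np.array(s["eef_pos"])
print("lane now mm",(w2l(L,p)*1e3).round(1),"z",p[2].round(4),"F",np.round(s["contact_force"],1),"open",round(s["opening"],3),"t",s["time"])
if len(sys.argv)>1:
    x,y,z,ang=map(float,sys.argv[1:5])  # lane mm, z mm, tool x angle rel lane deg
    w=np.r_[l2w(L,(x/1e3,y/1e3)),z/1e3]; print("world",w.round(3),"shift mm",(M.T@(w-p)*1e3).round(1))
    a=np.arctan2(M[1,0],M[0,0]); d=np.degrees(a-L[1])-ang; print("turn",(d+180)%360-180)
E
python3 go.py -130 -105 200 90
```

```text
time: 1.1
eef_pos: [0.4974, -0.1622, 0.2011]
tcp_rot: [0.997, 0.082, -0.0, -0.0]
contact_force: [0.8, 0.3, -0.4]
opening: 0.995
finger_force: 0.0
lane now mm [172.  -85.1] z 0.2011 F [ 0.8  0.3 -0.4] open 0.995 t 1.1
world [0.43  0.133 0.2  ] shift mm [ -18.  -302.1    1.2]
turn 0.348512699206708
```

```bash
python3 -m crank '[[[-18,-302,1],0,0],[[-18,-302,1],0,0],[[-18,-302,1],0,0],[[-18,-302,1],0,0],[[-18,-302,1],0,0],[[-18,-302,1],0,0],[[-18,-302,1],0,0],[[-18,-302,1],0,0]]'
python3 -m crank '[[[0,0,50],0.3,0],[[0,0,95],0.3,0],[[0,0,120],0.3,0],[[0,0,120],0.3,0]]'
python3 go.py -130 -105 22 90
python3 - <<'E'
from h import *
c=read_camera("side");cv2.imwrite("pics/s1.png",cv2.resize(c["frame"][120:270,255:435],None,fx=4,fy=4,interpolation=cv2.INTER_CUBIC))
E
```

```text
time: 1.9
eef_pos: [0.4291, 0.1316, 0.2001]
tcp_rot: [0.996, 0.084, -0.0, 0.0]
contact_force: [0.2, -0.1, 0.3]
opening: 0.998
finger_force: 0.0
time: 2.3
eef_pos: [0.4264, 0.1287, 0.076]
tcp_rot: [0.997, 0.078, -0.005, 0.0]
contact_force: [-0.0, 0.4, 0.0]
opening: 0.999
finger_force: 0.0
lane now mm [-126.4 -109.3] z 0.076 F [-0.   0.4  0. ] open 0.999 t 2.3
world [0.43  0.133 0.022] shift mm [ 4.8 -3.5 54. ]
turn -0.10365183232568143
```

View pics/s1.png

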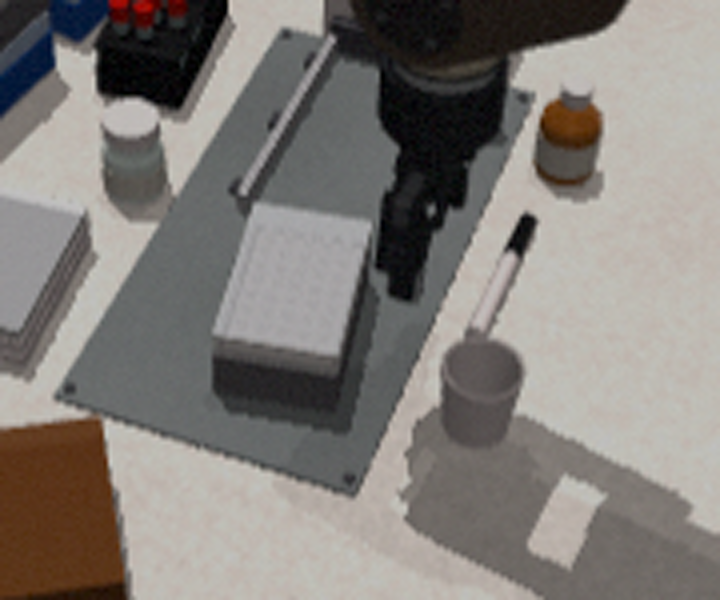

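The two fingers stand beside the box's right side at about (410,270), with the beaker at (480,390) clear. Next I go down, then push 30 mm in lane +y.

```bash
python3 -m crank '[[[5,-4,40],0,0],[[5,-4,54],0,0],[[5,-4,54],0,0]]'
python3 go.py -132 -54 22 90
```

```text
time: 2.65
eef_pos: [0.4344, 0.1345, 0.0264]
tcp_rot: [0.997, 0.079, -0.001, 0.0]
contact_force: [0.1, 0.5, 1.1]
opening: 1.004
finger_force: 0.0
lane now mm [-131.  -100.5] z 0.0264 F [0.1 0.5 1.1] open 1.004 t 2.65
world [0.48  0.143 0.022] shift mm [46.5 -1.   4.3]
turn -0.016531004974467578
```

```bash
python3 -m crank '[[[8,0,2],0,0],[[14,0,2],0,0],[[18,0,2],0,0],[[22,0,2],0,0],[[26,0,2],0,0],[[30,0,2],0,0],[[34,0,2],0,0],[[38,0,2],0,0],[[40,0,2],0,0],[[40,0,2],0,0]]'
python3 go.py -132 -54 22 90
cat > look.py <<'E'
import sys;from h import *
n=sys.argv[1]
c=read_camera("top");pickle.dump(c,open("top%s.pkl"%n,"wb"))
cv2.imwrite("pics/t%s.png"%n,cv2.resize(c["frame"][110:255,262:500],None,fx=3.3,fy=3.3,interpolation=cv2.INTER_CUBIC))
E
python3 look.py 1
```

```text
time: 3.65
eef_pos: [0.4738, 0.1418, 0.0244]
tcp_rot: [0.997, 0.08, -0.0, -0.0]
contact_force: [-0.4, 0.3, 0.1]
opening: 0.998
finger_force: 0.0
lane now mm [-131.9  -60.4] z 0.0244 F [-0.4  0.3  0.1] open 0.998 t 3.65
world [0.48  0.143 0.022] shift mm [ 6.4 -0.1  2.4]
turn 0.06165312508721854
```

View pics/t1.png

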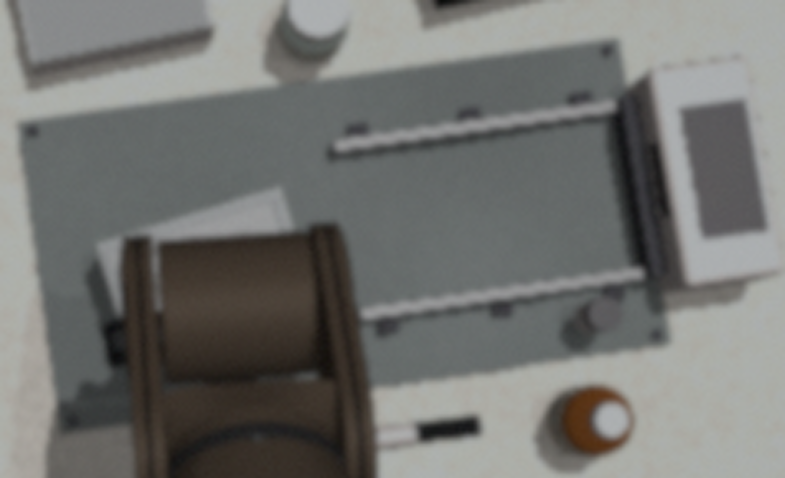

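The lid's left edge, (97,243) to (279,189), hasn't moved and the force is zero, which I didn't expect. I'll look from the side.

```bash
python3 - <<'E'
from h import *
c=read_camera("side");cv2.imwrite("pics/s2.png",cv2.resize(c["frame"][120:270,255:435],None,fx=4,fy=4,interpolation=cv2.INTER_CUBIC));pickle.dump(c,open("side2.pkl","wb"))
E
```

```text
(no output)
```

View pics/s2.png

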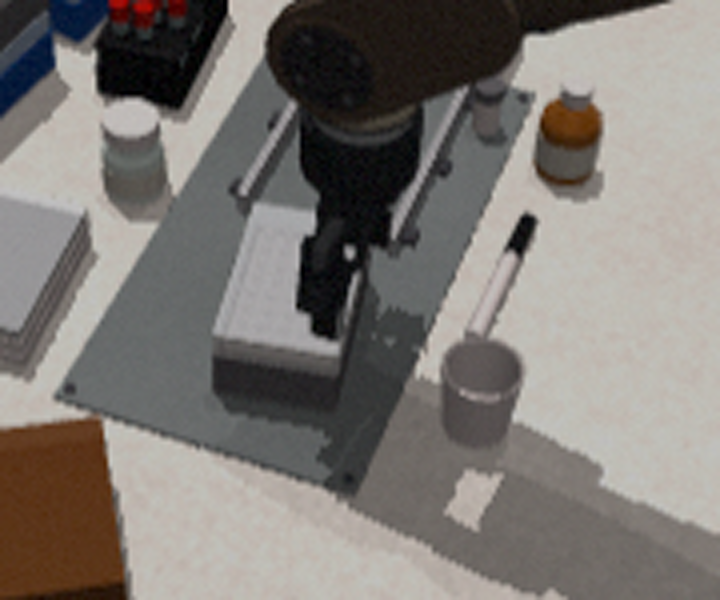

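```bash
python3 - <<'E'
from h import *
L,b,bh=pickle.load(open("L.pkl","rb"))
c=pickle.load(open("side2.pkl","rb"))
for x,y in[(325,328),(322,315),(312,300),(330,260),(340,180),(250,300),(280,250),(320,352),(280,385)]:
    p=px2w(c,255+x/4,120+y/4); print((x,y),p.round(3),(w2l(L,p)*1e3).round(0))
print(get_state()["qpos"].round(3), get_state()["contact_force"])
E
```

```text
(325, 328) [0.462 0.199 0.088] [-191.  -63.]
(322, 315) [0.456 0.217 0.121] [-209.  -66.]
(312, 300) [0.466 0.212 0.125] [-203.  -57.]
(330, 260) [0.456 0.209 0.164] [-201.  -67.]
(340, 180) [0.467 0.18  0.203] [-171.  -61.]
(250, 300) [0.527 0.187 0.065] [-168.   -1.]
(280, 250) [0.535 0.134 0.063] [-115.   -2.]
(320, 352) [0.464 0.201 0.064] [-192.  -61.]
(280, 385) [0.488 0.211 0.025] [-198.  -35.]
[0.085 0.118 2.134 0.    0.89  1.496] [ 0.36213989  0.23999329 -0.12621676]
```

```bash
cat > tip.py <<'E'
from h import *
L,b,bh=pickle.load(open("L.pkl","rb"))
def cloud(c):
    v,u=np.mgrid[0:400,0:640]; f=K(c); d=np.stack([(u-c["cx"])/f,(v-c["cy"])/f],-1); s=d.copy()
    for _ in range(15): s=d/(1+c["k1"]*(s**2).sum(-1,keepdims=True))
    P=np.concatenate([s,np.ones((400,640,1))],-1)*c["range_z"][...,None]
    return P@R.from_quat(c["orientation"]).as_matrix().T+np.array(c["origin"])
def tip(c):
    P=cloud(c); s=get_state(); t=np.array(s["eef_pos"])
    dark=(c["frame"].max(-1)<45)&(c["range_z"]>0)&(np.linalg.norm(P[...,:2]-t[:2],axis=-1)<.1)
    v,u=np.where(dark&(P[...,2]<.35)&(P[...,2]>.03)); q=P[v,u]; i=np.argsort(q[:,2])[:400:20]
    for k in i: print((u[k],v[k]),(w2l((L),q[k])*1e3).round(0),q[k,2].round(3))
if __name__=="__main__":
    tip(pickle.load(open("side2.pkl","rb"))); print("top"); c=pickle.load(open("top1.pkl","rb")); P=cloud(c)
    for v in range(205,222,3): print(v,[(w2l(L,P[v,u])*1e3).round(0).tolist()+[P[v,u,2].round(3)] for u in(294,297,300)])
E
python3 tip.py
```

```text
(np.int64(318), np.int64(214)) [-202.  -16.] 0.03
(np.int64(340), np.int64(212)) [-174.  -69.] 0.032
(np.int64(346), np.int64(188)) [-87. -55.] 0.035
(np.int64(343), np.int64(199)) [-131.  -62.] 0.037
(np.int64(311), np.int64(210)) [-203.    4.] 0.039
(np.int64(316), np.int64(211)) [-203.  -11.] 0.042
(np.int64(338), np.int64(204)) [-188.  -67.] 0.078
(np.int64(336), np.int64(202)) [-191.  -62.] 0.088
(np.int64(350), np.int64(172)) [-89. -64.] 0.104
(np.int64(335), np.int64(199)) [-208.  -65.] 0.118
(np.int64(335), np.int64(197)) [-205.  -63.] 0.122
(np.int64(332), np.int64(192)) [-194.  -51.] 0.124
(np.int64(345), np.int64(186)) [-167.  -76.] 0.131
(np.int64(331), np.int64(192)) [-205.  -52.] 0.137
(np.int64(339), np.int64(191)) [-199.  -71.] 0.141
(np.int64(337), np.int64(192)) [-206.  -68.] 0.144
(np.int64(332), np.int64(189)) [-204.  -54.] 0.147
(np.int64(346), np.int64(178)) [-159.  -75.] 0.151
(np.int64(347), np.int64(177)) [-158.  -77.] 0.155
(np.int64(345), np.int64(175)) [-155.  -70.] 0.157
top
205 [[-203.0, -32.0, np.float64(0.004)], [-196.0, -33.0, np.float64(0.006)], [-186.0, -59.0, np.float64(0.338)]]
208 [[-204.0, -39.0, np.float64(0.004)], [-194.0, -52.0, np.float64(0.172)], [-186.0, -64.0, np.float64(0.338)]]
211 [[-201.0, -54.0, np.float64(0.14)], [-195.0, -58.0, np.float64(0.174)], [-187.0, -69.0, np.float64(0.336)]]
214 [[-203.0, -60.0, np.float64(0.125)], [-196.0, -63.0, np.float64(0.17)], [-188.0, -73.0, np.float64(0.333)]]
217 [[-204.0, -65.0, np.float64(0.121)], [-196.0, -69.0, np.float64(0.173)], [-189.0, -78.0, np.float64(0.323)]]
220 [[-207.0, -66.0, np.float64(0.002)], [-198.0, -74.0, np.float64(0.149)], [-189.0, -82.0, np.float64(0.316)]]
```

By depth, the fingertips end at about z = 0.08, above the lid, even though the reported TCP z is 0.024. I'll back off and check the height against the plate.

```bash
python3 -m crank '[[[-42,0,0],0,0],[[-42,0,0],0,0],[[-42,0,0],0,0],[[-42,0,0],0,0]]'
python3 - <<'E'
from h import *; import tip
c=read_camera("side");pickle.dump(c,open("side3.pkl","wb"))
cv2.imwrite("pics/s3.png",cv2.resize(c["frame"][140:240,320:400],None,fx=6,fy=6,interpolation=cv2.INTER_CUBIC))
P=tip.cloud(c)
for u in(353,355,357,359):
  print(u,[(v,*(w2l(tip.L,P[v,u])*1e3).round(0),P[v,u,2].round(3)) for v in range(184,208,2)])
print(get_state()["eef_pos"],get_state()["contact_force"])
E
```

```text
time: 4.15
eef_pos: [0.4334, 0.1351, 0.0252]
tcp_rot: [0.997, 0.08, 0.001, 0.0]
contact_force: [1.5, -0.3, -0.2]
opening: 0.999
finger_force: 0.0
353 [(184, np.float64(-190.0), np.float64(-103.0), np.float64(0.171)), (186, np.float64(-196.0), np.float64(-105.0), np.float64(0.171)), (188, np.float64(-204.0), np.float64(-108.0), np.float64(0.173)), (190, np.float64(-201.0), np.float64(-107.0), np.float64(0.162)), (192, np.float64(-202.0), np.float64(-108.0), np.float64(0.156)), (194, np.float64(-203.0), np.float64(-109.0), np.float64(0.151)), (196, np.float64(-204.0), np.float64(-110.0), np.float64(0.145)), (198, np.float64(-205.0), np.float64(-110.0), np.float64(0.138)), (200, np.float64(-204.0), np.float64(-111.0), np.float64(0.131)), (202, np.float64(-207.0), np.float64(-112.0), np.float64(0.127)), (204, np.float64(-209.0), np.float64(-113.0), np.float64(0.121)), (206, np.float64(-187.0), np.float64(-107.0), np.float64(0.087))]
355 [(184, np.float64(-177.0), np.float64(-104.0), np.float64(0.159)), (186, np.float64(-196.0), np.float64(-110.0), np.float64(0.173)), (188, np.float64(-19
[... 1577 characters left out ...]
67.0), np.float64(-113.0), np.float64(0.138)), (190, np.float64(-170.0), np.float64(-114.0), np.float64(0.134)), (192, np.float64(-174.0), np.float64(-116.0), np.float64(0.131)), (194, np.float64(-67.0), np.float64(-89.0), np.float64(0.004)), (196, np.float64(-76.0), np.float64(-92.0), np.float64(0.005)), (198, np.float64(-81.0), np.float64(-94.0), np.float64(0.003)), (200, np.float64(-89.0), np.float64(-97.0), np.float64(0.003)), (202, np.float64(-95.0), np.float64(-99.0), np.float64(0.003)), (204, np.float64(-101.0), np.float64(-101.0), np.float64(0.001)), (206, np.float64(-109.0), np.float64(-104.0), np.float64(0.002))]
[0.43366226 0.13514802 0.02530999] [0.30741423 0.50766924 0.34275516]
```

View pics/s3.png

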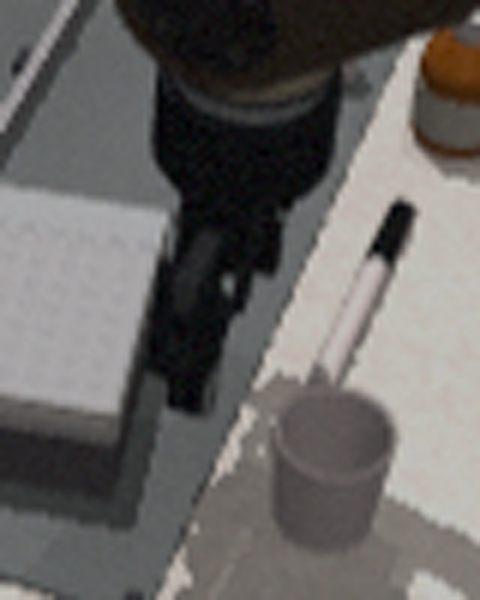

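The tip in the crop, at (190,405), ends about 0.08 above the bench, so the reported z is roughly 40 mm low. I'll go down another 45 mm in small steps and watch the force.

```bash
python3 -m crank '[[[0,0,8],0,0],[[0,0,16],0,0],[[0,0,24],0,0],[[0,0,30],0,0],[[0,0,34],0,0],[[0,0,34],0,0]]'
cat > tz.py <<'E'
from h import *; import tip,sys
c=read_camera("side");P=tip.cloud(c);s=get_state()
# dark points near tool, above plate; lowest per column band
l=np.stack([(P[...,:2]-tip.L[0])@np.array([np.cos(tip.L[1]),np.sin(tip.L[1])]),(P[...,:2]-tip.L[0])@np.array([-np.sin(tip.L[1]),np.cos(tip.L[1])])],-1)*1e3
t=w2l(tip.L,s["eef_pos"])*1e3
m=(np.abs(l[...,0]-t[0])<85)&(np.abs(l[...,1]-t[1])<18)&(P[...,2]>.012)&(c["frame"].max(-1)<50)
v,u=np.where(m);o=np.argsort(P[v,u,2])[:24:2]
print([(int(u[k]),int(v[k]),*l[v[k],u[k]].round(0).tolist(),round(float(P[v[k],u[k],2]),3)) for k in o]);
print(t,s["eef_pos"],s["contact_force"])
E
python3 tz.py
```

```text
time: 4.8
eef_pos: [0.4315, 0.135, -0.0105]
tcp_rot: [0.997, 0.08, -0.001, 0.0]
contact_force: [0.8, 0.1, -0.6]
opening: 1.004
finger_force: 0.0
[(363, 194, -90.0, -107.0, 0.035), (351, 218, -187.0, -105.0, 0.038), (365, 193, -90.0, -112.0, 0.041), (352, 218, -190.0, -108.0, 0.042), (351, 217, -188.0, -105.0, 0.043), (353, 216, -183.0, -109.0, 0.044), (363, 192, -92.0, -106.0, 0.044), (353, 215, -181.0, -108.0, 0.045), (352, 217, -190.0, -108.0, 0.047), (364, 191, -90.0, -108.0, 0.047), (365, 192, -94.0, -113.0, 0.049), (364, 190, -89.0, -108.0, 0.05)]
[-131.86273929 -102.93577495] [ 0.43182673  0.13501611 -0.01000762] [-0.04030087  0.817995   -0.34339546]
```

The tips are now at about 0.036. I'll go 6 mm lower and push.

```bash
python3 -m crank '[[[5,0,6],0,0],[[10,0,6],0,0],[[15,0,6],0,0],[[19,0,6],0,0],[[23,0,6],0,0],[[26,0,6],0,0],[[29,0,6],0,0],[[32,0,6],0,0],[[34,0,6],0,0]]'
python3 tz.py; python3 go.py; python3 look.py 2
```

```text
time: 5.75
eef_pos: [0.466, 0.1405, -0.0156]
tcp_rot: [0.997, 0.08, 0.0, 0.0]
contact_force: [-1.5, 0.3, 1.0]
opening: 0.997
finger_force: 0.8
[(335, 215, -174.0, -55.0, 0.012), (334, 217, -183.0, -56.0, 0.014), (343, 194, -96.0, -50.0, 0.017), (331, 218, -193.0, -51.0, 0.019), (334, 216, -184.0, -56.0, 0.02), (333, 217, -190.0, -55.0, 0.022), (331, 217, -194.0, -51.0, 0.024), (334, 215, -186.0, -56.0, 0.026), (333, 216, -190.0, -55.0, 0.026), (334, 214, -186.0, -57.0, 0.031), (351, 191, -91.0, -72.0, 0.033), (352, 191, -91.0, -74.0, 0.034)]
[-131.80457359  -68.00999887] [ 0.46632275  0.1404785  -0.01550388] [-0.42132194  0.02286222  0.59850969]
lane now mm [-131.8  -68. ] z -0.0155 F [-0.4  0.   0.6] open 1.002 t 5.8
```

View pics/t2.png

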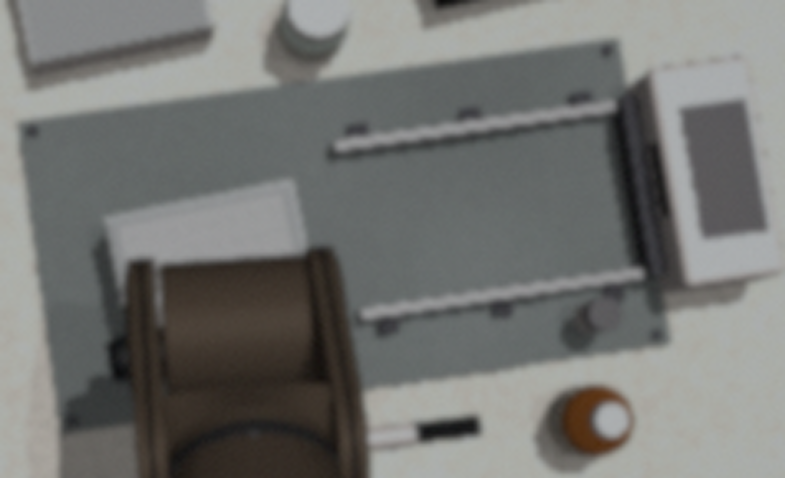

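The box is turning square: its left edge is now (105,219) to (293,180), with 0.07 of skew left. I'll push 13 mm more, then retreat and measure.

```bash
python3 -m crank '[[[3,0,0],0,0],[[6,0,0],0,0],[[9,0,0],0,0],[[11,0,0],0,0],[[13,0,0],0,0],[[13,0,0],0,0]]'
python3 go.py
python3 - <<'E'
from h import *
import tip
c=read_camera("side");P=tip.cloud(c);pickle.dump(c,open("side4.pkl","wb"))
x=np.array([np.cos(tip.L[1]),np.sin(tip.L[1])]);y=np.array([-x[1],x[0]])
l=np.stack([(P[...,:2]-tip.L[0])@x,(P[...,:2]-tip.L[0])@y],-1)*1e3
m=(abs(P[...,2]-.066)<.006)&(abs(l[...,0]+125)<90)&(l[...,1]<75)&(l[...,1]>-60)&(c["frame"].max(-1)>90)
pts=l[m]; print(len(pts)); r=cv2.minAreaRect(pts.astype(np.float32)); print(r)
E
```

```text
time: 6.45
eef_pos: [0.4791, 0.1425, -0.0155]
tcp_rot: [0.997, 0.08, 0.0, 0.0]
contact_force: [-0.8, -1.0, 0.2]
opening: 1.0
finger_force: 0.2
lane now mm [-131.8  -55.1] z -0.0155 F [-0.8 -1.   0.2] open 1.0 t 6.45
770
((-131.17396545410156, 4.032276153564453), (131.7117462158203, 77.91297149658203), 0.22468170523643494)
```

```bash
python3 -m crank '[[[-25,0,0],0,0],[[-40,0,0],0,0],[[-40,0,-50],0,0],[[-40,0,-95],0,0],[[-40,0,-110],0,0],[[-40,0,-110],0,0]]'
python3 go.py -238 0 95 180
```

```text
time: 7.1
eef_pos: [0.4422, 0.1364, 0.0981]
tcp_rot: [0.997, 0.08, 0.005, -0.0]
contact_force: [-0.0, 1.8, -0.4]
opening: 0.996
finger_force: 0.0
lane now mm [-131.6  -92.5] z 0.0981 F [-0.   1.8 -0.4] open 0.996 t 7.1
world [0.517 0.256 0.095] shift mm [  92.6 -106.3    3.9]
turn -89.94065308989435
```

```bash
python3 -m crank '[[[0,-50,0],0,0],[[0,-106,0],-8,100],[[20,-106,0],-16,100],[[50,-106,0],-25,100],[[92,-106,0],-33,100],[[92,-106,0],-42,100],[[92,-106,0],-50,100],[[92,-106,0],-59,100],[[92,-106,0],-67,100],[[92,-106,0],-76,100]]'
python3 -m crank '[[[0,0,0],-8,100],[[0,0,0],-14,100],[[0,0,0],-14,100]]'
python3 go.py -240 0 -10 180; python3 look.py 3
```

```text
time: 8.1
eef_pos: [0.5119, 0.255, 0.0918]
tcp_rot: [0.737, 0.676, -0.001, -0.001]
contact_force: [0.1, 0.1, 0.2]
opening: 0.609
finger_force: 0.0
time: 8.4
eef_pos: [0.512, 0.255, 0.0921]
tcp_rot: [0.651, 0.759, -0.001, -0.001]
contact_force: [0.1, 0.7, -1.0]
opening: 0.603
finger_force: 0.0
lane now mm [-237.7   -4.8] z 0.0921 F [ 0.1  0.7 -1. ] open 0.603 t 8.4
world [ 0.516  0.258 -0.01 ] shift mm [  2.4   5.1 102.1]
turn -0.3623805742466857
```

View pics/t3.png

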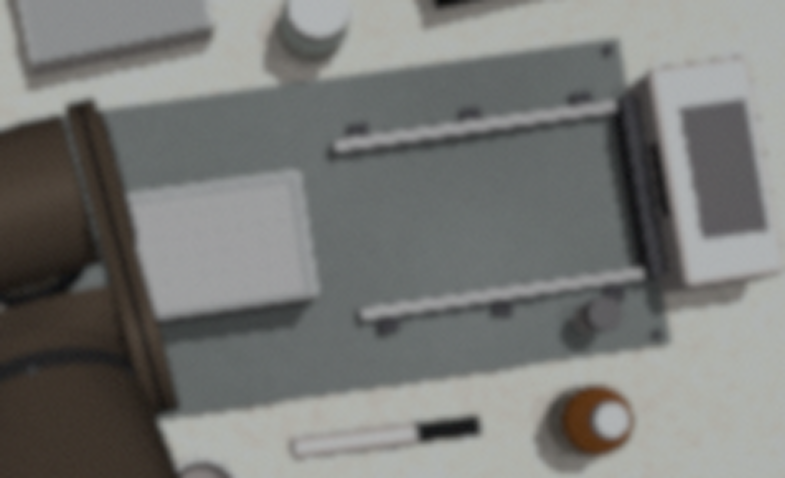

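The box looks square and centred: front corners at (300,171) and (318,298), left edge through (135,193), right edge through (160,319). I'll compute its lane pose.

```bash
python3 - <<'E'
from h import *
L,_,_=pickle.load(open("L.pkl","rb"));c=pickle.load(open("top3.pkl","rb"))
for p in[(300,171),(318,298),(135,193),(160,319)]: print((w2l(L,px2w_z(c,262+p[0]/3.3,110+p[1]/3.3,.066))*1e3).round(1))
E
```

```text
[-60.9  38.5]
[-61.9 -46.6]
[-171.1   39.3]
[-166.6  -45.4]
```

Box: lane y about -3.5 mm, skew about 0, front at -61 mm, so 231 mm left to travel. Now down behind it.

```bash
python3 -m crank '[[[2,1,45],-0.4,100],[[2,1,85],-0.4,100],[[2,1,102],-0.4,100],[[2,1,102],-0.4,100]]'
python3 go.py -201 -3 -10 180
python3 tz.py
```

```text
time: 8.85
eef_pos: [0.51, 0.2564, -0.0121]
tcp_rot: [0.649, 0.761, -0.004, -0.002]
contact_force: [-0.9, 1.1, 0.0]
opening: 0.61
finger_force: 0.0
lane now mm [-239.4   -6.5] z -0.0121 F [-0.9  1.1  0. ] open 0.61 t 8.85
world [ 0.52   0.219 -0.01 ] shift mm [-38.4   3.6  -2.1]
turn -0.060857589078068486
[(309, 213, -194.0, 13.0, 0.012), (302, 210, -251.0, 7.0, 0.091), (310, 212, -251.0, -14.0, 0.092), (305, 210, -250.0, -0.0, 0.093), (312, 214, -257.0, -22.0, 0.095), (302, 209, -252.0, 7.0, 0.095), (309, 211, -251.0, -12.0, 0.096), (307, 211, -254.0, -7.0, 0.096), (299, 210, -259.0, 12.0, 0.097), (303, 209, -253.0, 4.0, 0.098), (299, 209, -258.0, 12.0, 0.1), (303, 208, -252.0, 4.0, 0.1)]
[-239.69556644   -4.44457239] [ 0.51203769  0.25705969 -0.00971029] [ 0.58077675  1.16596737 -0.34937333]
```

```bash
python3 -m crank '[[[-12,0,0],0,100],[[-24,1,0],0,100],[[-32,1,0],0,100],[[-37,1,0],0,100],[[-42,1,0],0,100],[[-48,1,0],0,100],[[-54,2,0],0,100],[[-60,2,0],0,100],[[-66,2,0],0,100],[[-70,2,0],0,100]]'
python3 go.py; python3 look.py 4
cat > box.py <<'E'
from h import *
import tip
def box(c):
    P=tip.cloud(c);x=np.array([np.cos(tip.L[1]),np.sin(tip.L[1])]);y=np.array([-x[1],x[0]])
    l=np.stack([(P[...,:2]-tip.L[0])@x,(P[...,:2]-tip.L[0])@y],-1)*1e3
    m=(abs(P[...,2]-.066)<.005)&(abs(l[...,1])<58)&(l[...,0]<190)&(l[...,0]>-200)&(c["frame"].max(-1)>90)
    n,lab,st,_=cv2.connectedComponentsWithStats(m.astype(np.uint8)); k=1+np.argmax(st[1:,4])
    print(st[k,4],cv2.minAreaRect(l[lab==k].astype(np.float32)), "front", np.percentile(l[lab==k][:,0],99.5),"y",np.percentile(l[lab==k][:,1],[1,99]))
E
python3 -c "
from box import *
box(pickle.load(open('top3.pkl','rb')));box(pickle.load(open('top4.pkl','rb')));box(read_camera('side'))"
```

```text
time: 9.9
eef_pos: [0.5269, 0.1883, -0.0076]
tcp_rot: [0.649, 0.761, -0.0, -0.0]
contact_force: [-0.4, 1.6, 1.4]
opening: 0.605
finger_force: 0.0
lane now mm [-169.5   -0.7] z -0.0076 F [-0.4  1.6  1.4] open 0.605 t 9.9
1986 ((-118.24324035644531, -2.5874710083007812), (115.35334777832031, 86.22247314453125), 0.01846427470445633) front -61.32672057647436 y [-44.22395301  39.49290814]
1090 ((-58.76306915283203, -2.404132843017578), (63.63707733154297, 85.822998046875), 0.03411618620157242) front -27.547758387336373 y [-44.041588    39.54074104]
258 ((-68.52394104003906, -17.48874855041504), (77.550537109375, 51.26299285888672), 0.9976345300674438) front -30.214431738449637 y [-42.46315201   5.97145815]
```

The box moves straight: front at -27.5, y about -2.5, square. I'll keep going.

```bash
python3 -m crank '[[[-5,0,0],0,100],[[-12,0,0],0,100],[[-19,0,0],0,100],[[-26,1,0],0,100],[[-33,1,0],0,100],[[-40,1,0],0,100],[[-47,1,0],0,100],[[-54,1,0],0,100],[[-60,1,0],0,100],[[-64,1,0],0,100]]'
python3 go.py; python3 look.py 5; python3 -c "
from box import *
box(pickle.load(open('top5.pkl','rb')));box(read_camera('side'))"
```

```text
time: 11.0
eef_pos: [0.5381, 0.1251, -0.0075]
tcp_rot: [0.649, 0.761, 0.0, 0.0]
contact_force: [0.7, 1.5, -1.0]
opening: 0.608
finger_force: 0.0
lane now mm [-105.3    0.4] z -0.0075 F [ 0.7  1.5 -1. ] open 0.608 t 11.0
787 ((14.06458854675293, -1.3443565368652344), (85.75692749023438, 45.97085952758789), 89.95818328857422) front 36.86534548023717 y [-43.34223214  40.48801923]
212 ((-2.6641197204589844, -17.57587242126465), (47.006248474121094, 70.98922729492188), 88.77225494384766) front 32.39309227715595 y [-40.62084541   3.68893092]
```

View pics/t5.png

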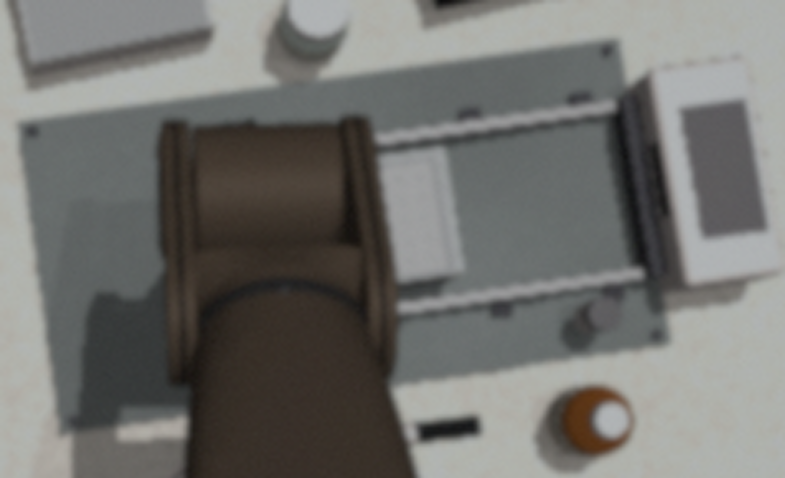

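The box is in the lane, front edge at (445..462, 145..275), square, y about -1, with gaps on both sides. I'll carry on.

```bash
python3 -m crank '[[[-5,0,0],0,100],[[-12,0,0],0,100],[[-19,0,0],0,100],[[-26,0,0],0,100],[[-33,0,0],0,100],[[-40,0,0],0,100],[[-47,0,0],0,100],[[-54,0,0],0,100],[[-60,0,0],0,100],[[-64,0,0],0,100]]'
python3 go.py; python3 look.py 6; python3 -c "
from box import *
box(pickle.load(open('top6.pkl','rb')))"
python3 -m crank '[[[-5,0,0],0,100],[[-11,0,0],0,100],[[-17,0,0],0,100],[[-23,0,0],0,100],[[-29,0,0],0,100],[[-35,0,0],0,100],[[-41,0,0],0,100],[[-46,0,0],0,100],[[-50,0,0],0,100],[[-53,0,0],0,100]]'
python3 go.py; python3 look.py 7; python3 -c "
from box import *
box(pickle.load(open('top7.pkl','rb')))"
```

```text
time: 12.1
eef_pos: [0.5482, 0.062, -0.0076]
tcp_rot: [0.649, 0.761, -0.0, 0.0]
contact_force: [0.8, 1.7, 1.6]
opening: 0.61
finger_force: 0.0
lane now mm [-41.3   0.5] z -0.0076 F [0.8 1.7 1.6] open 0.61 t 12.1
491 ((87.42562103271484, -0.9782829284667969), (85.88286590576172, 30.321374893188477), 87.5098648071289) front 101.1806238625802 y [-43.3323417   40.75413924]
time: 13.15
eef_pos: [0.5565, 0.0098, -0.0077]
tcp_rot: [0.649, 0.761, -0.0, -0.0]
contact_force: [-0.3, 1.6, -0.9]
opening: 0.614
finger_force: 0.0
lane now mm [11.4  0.4] z -0.0077 F [-0.3  1.6 -0.9] open 0.614 t 13.15
241 ((147.33154296875, -1.9606971740722656), (84.9777603149414, 16.988113403320312), 84.65206909179688) front 153.37759030862236 y [-43.62080715  40.00333061]
```

```bash
python3 -m crank '[[[-3,0,0],0,100],[[-5,0,0],0,100],[[-7,0,0],0,100],[[-9,0,0],0,100],[[-11,0,0],0,100],[[-12,0,0],0,100],[[-13,0,0],0,100]]'
python3 -m crank '[[[-1,0,0],0,100],[[-2,0,0],0,100]]'
python3 -m crank '[[[-1,0,0],0,100],[[-1,0,0],0,100]]'
```

```text
time: 13.9
eef_pos: [0.5586, -0.0027, -0.0076]
tcp_rot: [0.648, 0.761, 0.0, -0.0]
contact_force: [0.6, 0.8, 0.2]
opening: 0.608
finger_force: 0.0
time: 14.1
eef_pos: [0.5589, -0.0046, -0.0076]
tcp_rot: [0.648, 0.761, 0.0, -0.0]
contact_force: [-0.4, 1.4, -0.0]
opening: 0.607
finger_force: 0.0
time: 14.3
eef_pos: [0.5591, -0.0057, -0.0076]
tcp_rot: [0.648, 0.761, -0.0, 0.0]
contact_force: [-0.2, 1.2, -0.6]
opening: 0.607
finger_force: 0.0
```

```bash
python3 -m crank '[[[-1,0,0],0,100],[[-1,0,0],0,100]]'|grep -E 'eef|contact'
python3 -m crank '[[[-1,0,0],0,100],[[-1,0,0],0,100]]'|grep -E 'eef|contact'
python3 -m crank '[[[-1,0,0],0,100],[[-1,0,0],0,100]]'|grep -E 'eef|contact'; python3 go.py
```

```text
eef_pos: [0.559, -0.0056, -0.0076]
contact_force: [-1.6, 5.1, 1.4]
eef_pos: [0.559, -0.0056, -0.0076]
contact_force: [-0.9, 7.0, 2.2]
eef_pos: [0.559, -0.0056, -0.0075]
contact_force: [-2.1, 11.6, 2.5]
lane now mm [27.1  0.4] z -0.0075 F [-2.1 11.6  2.5] open 0.612 t 14.9
```

It has stalled at the stop, where predicted, and the force is rising. I'll press a little to seat it flat, then withdraw.

```bash
python3 -m crank '[[[-1,0,0],0,100],[[-2,0,0],0,100],[[-3,0,0],0,100],[[-3,0,0],0,100]]'|grep -E 'eef|contact'
python3 -m crank '[[[3,0,0],0,100],[[8,0,0],0,100],[[15,0,0],0,100],[[25,0,0],0,100],[[40,0,0],0,100],[[40,0,-40],0,100],[[40,0,-90],0,100],[[40,0,-140],0,100],[[40,0,-150],0,100]]'
python3 -m crank '[[[50,0,0],0,100],[[100,0,0],0,100],[[150,0,0],0,100],[[200,0,0],0,100],[[230,0,0],0,100],[[230,0,0],0,100]]'
python3 look.py 8; python3 -c "
from box import *
box(pickle.load(open('top8.pkl','rb')))"
```

```text
eef_pos: [0.5589, -0.0055, -0.0075]
contact_force: [-2.8, 21.6, 5.0]
time: 16.2
eef_pos: [0.5579, 0.0283, 0.1501]
tcp_rot: [0.648, 0.761, 0.004, 0.006]
contact_force: [1.3, -0.4, 0.3]
opening: 0.611
finger_force: 0.0
time: 16.8
eef_pos: [0.5153, 0.2588, 0.1417]
tcp_rot: [0.646, 0.763, -0.0, -0.001]
contact_force: [0.5, -0.2, -0.4]
opening: 0.61
finger_force: 0.0
2184 ((105.38874816894531, -1.09576416015625), (129.14871215820312, 85.94864654541016), 0.2827724516391754) front 168.8138481669885 y [-43.30150811  40.67782082]
```

View pics/t8.png

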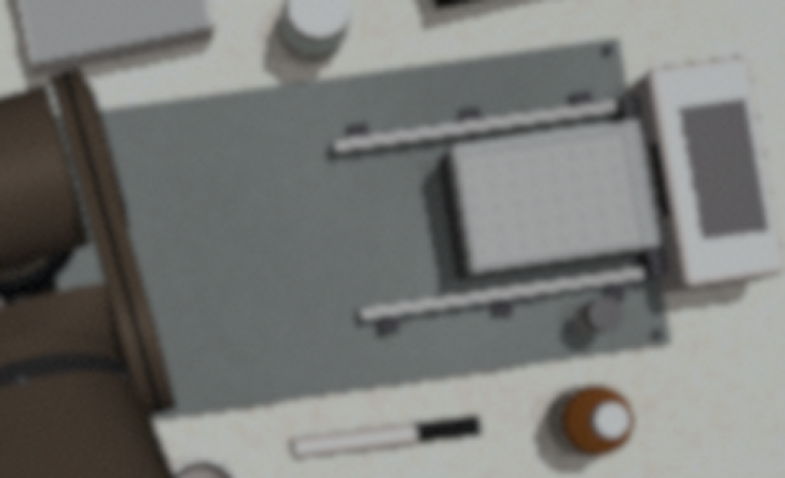

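The box is home against the stop, with its lid corners at (450,147), (642,121), (660,247) and (470,274). It sits at lane (105.4, -1) mm, square, and the robot is clear with the bystanders unmoved.

```bash
python3 -c "
from plant import ctrl
print(ctrl.sign_off())"
```

```text
the job is handed in; nothing more can be done
None
```

The tip box is fully home, square and flat against the end stop; I saw no contact with either rail, the bystanders look unmoved, and the job is handed in at about 17 s.

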